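# Hold the sprung shutter half open in front of the filter cube

### The arm

A 6-joint arm with a two-finger parallel gripper is mounted at the origin on a cart in front of the work surface, level with it; the furniture and walls round the work are solid. World frame = base frame: x ahead of the robot, y to its left, z up, the work surface at z = 0. Lengths are in mm, angles in rad, forces in N, time in s.
With the tool pointing down it reaches from about 275 to 750 mm from the base axis. Payload 10.2 kg.
Tool frame: the origin (TCP) lies between the finger pads; the fingertips stand 25 mm ahead of it and the grasp point (between the pads) lies 6 mm ahead of it; z points along the fingers, y is the line along which they close (so a half turn about z gives the same grasp; the last joint's range is limited). The gripper opens to 85 mm and grips with 20 to 120 N. Pads are 22 mm wide; open, the fingers measure 114 mm over their backs; the gripper's body (76 mm by 85 mm) begins 54 mm behind the grasp point. The pads swing forward as they close: fully open they stand 13 mm farther back than shut.
Start: joints at [0.98, 0.313, 1.498, -0, 1.331, -0.223], TCP at [188.784, 489.89, 256.294] pointing down, gripper open.
Joint ranges: [-2.94, 2.94], [-0.97, 2.17], [0.19, 2.56], [-1.23, 4.37], [0.02, 3.11], [-2.88, 2.88]. Speed limits (rad/s): [2.39, 2.39, 3.01, 3.14, 3.14, 3.14].

### API

Orientations are given as a rotation vector (axis times angle).
In Python, from station import r, optics gives the robot as it stands. The module is installed in compiled form; this text tells all that it offers.
- The arm moves only by the shell command python3 -m inch 'ROWS' [FORCE]. ROWS is JSON, a list of rows, each a list of 7 numbers: the closure, from 0 (fully open) to 1 (shut), then the shift along the tool's x, y, z in m, then the turn, a rotation vector about the tool's x, y, z in rad. A call has 1 to 20 rows; each row shifts and turns the commanded pose from where the row before left it, along the tool's axes as they then stand; what a row does not reach is not made up. A row lasts 1/12 s, in which the tool goes at most 41.7 mm and 7.16 degrees, less where a joint would pass 70% of its speed; a pose out of reach is approached as far as the arm can. A call with a gripper value outside its range is refused whole. The fingers move at their own pace and stop on an object; FORCE is the grip in N (left out, the last holds). Time passes only in rows, so rows that do not move let the fingers close. It gives the time, the measured TCP pose, the force, the opening and the grip force at its end, in the units of the state.
- r.get_obs(): the state, without advancing time (a new reading comes with each control period).
- optics.capture(name): name is "side" or "top" or "wrist"; returns (picture, depth): 400x640x3 uint8, blue, green, red; 400x640 float32, mm along the optical axis (not along the pixel's ray), 0 where there is no reading.
- optics.camera_params(name): a dict with "mtx" (3x3 intrinsics, pixels), "distortion" ([k1, k2, p1, p2, k3] as OpenCV has them; the pictures are not rectified), "world_from_camera" (4x4, takes a point from camera to world coordinates); the wrist camera has in their place "hand_eye" (4x4, takes a point from camera to tool coordinates, whose origin is the TCP and whose axes are the flange's). Camera axes: x right, y down, z forward; pixel columns grow to the right and rows downward; lengths in mm; the calibration is good to about 2 mm. A picture is of the moment at which its call begins: read the wrist's pose just before it. camera_params takes no time and is no camera call.
- r.close_job(): hands the job in; it is judged then, once.
The state is a dict: "clock": time; "joint_pos": joint angles; "joint_velocities": joint speeds; "joint_efforts": joint torques, N m; "position": TCP position; "tcp_rot": TCP orientation; "ft_force": force on the tool from outside, world axes, zero at the start; "ft_torque": the same for the moment, N m; "finger_gap": opening from 0.0 (shut) to 1.0 (fully open); "grip_force": force on a finger pad.
Only numpy, scipy, OpenCV 4.12 (cv2) and the standard library are available. Lean on these libraries where they do the work, as an engineer would, in place of code of your own. Each camera call takes 0.05 s, during which the arm holds its last target. There are 200 camera calls.

### The job

Of the two shutter stands on the desk, one has the black filter cube with the green window in its nest, the other the white objective canister with the black cap. With the fingers on its red tab, slide the sprung shutter of the stand with the filter cube to the left to half travel, so that half the window is open and the pointer is at the yellow tick, never going past three quarters of its travel, and finish while holding it still there against the spring. Keep the other shutter shut and leave all other things where they stand.

Things in the scene. Friction and masses are not known exactly. Their poses are not given: they have to be found in the camera images.
- stand_a: shutter stand A, fixed (both are alike): base plate x -40 to 75, y -65 to 95, 8 mm thick; grey upright panel y -62 to 92, 8 mm thick, 66 mm high, with a window 40 x 26 mm (y -42 to -2) covered by a dark blade in front. Origin on the desk under the panel; x points from the robot through the window to the nest, y to the left, the way the shutter opens; turned up to 15 degrees about vertical.
- shutter_a_tab (a point): grip point in the upright red tab of stand A's shutter, 94 mm above the desk; moves with the shutter, axes as the stand's. The tab is 12 mm thick along y, 24 mm along x, from z 70 to 112 mm; the stand beside it is at most 69 mm high. Pinch it from above, fingers closing along the stand's y.
- shutter_a (a joint): travel of stand A's shutter (m) along the stand's +y: 0 shut, 0.024 half (half the window uncovered, red pointer behind the tab at the yellow tick on the panel top), 0.048 fully open; white ticks mark shut and open. The spring pushes back with about 3 N when shut, 9 N at half, 15 N at full travel; let go, it springs shut.
- stand_a_nest (a point): centre of the floor of stand A's nest, the square black rim (inside 62 mm, rim 6 mm high) behind the panel, floor 8 mm above the desk; either the filter cube or the canister stands in it.
- stand_b: shutter stand B, fixed (both are alike): base plate x -40 to 75, y -65 to 95, 8 mm thick; grey upright panel y -62 to 92, 8 mm thick, 66 mm high, with a window 40 x 26 mm (y -42 to -2) covered by a dark blade in front. Origin on the desk under the panel; x points from the robot through the window to the nest, y to the left, the way the shutter opens; turned up to 15 degrees about vertical.
- shutter_b_tab (a point): grip point in the upright red tab of stand B's shutter, 94 mm above the desk; moves with the shutter, axes as the stand's. The tab is 12 mm thick along y, 24 mm along x, from z 70 to 112 mm; the stand beside it is at most 69 mm high. Pinch it from above, fingers closing along the stand's y.
- shutter_b (a joint): travel of stand B's shutter (m) along the stand's +y: 0 shut, 0.024 half (half the window uncovered, red pointer behind the tab at the yellow tick on the panel top), 0.048 fully open; white ticks mark shut and open. The spring pushes back with about 3 N when shut, 9 N at half, 15 N at full travel; let go, it springs shut.
- stand_b_nest (a point): centre of the floor of stand B's nest, the square black rim (inside 62 mm, rim 6 mm high) behind the panel, floor 8 mm above the desk; either the filter cube or the canister stands in it.
- cube_center (a point): centre of the filter cube, a black block 38 x 34 x 36 mm with a green round window in one side, loose in the nest of one of the stands; it shows which shutter is wanted
- can_center (a point): centre of the objective canister, a white round can with black screw cap, diameter 40 mm, 67 mm high (its top 75 mm above the desk), loose in the nest of the other stand
- timer_center (a point): bystander: middle of a white digital timer 60 x 64 x 18 mm lying loose on the desk
- dish_center (a point): bystander: centre of a clear round lidded dish, diameter 60 mm, 14 mm high, loose on the desk
- fork_center (a point): bystander: centre of a black slotted clamping fork 30 x 50 x 8 mm lying loose on the desk, in front of or between the stands
Mind the look-alikes: they are no part of the job. Leave any brown or purple look-alike of the part that bears cube_center alone.

How it is judged (in metres and radians):
At the end, for the whole second after the job is handed in: the filter cube is still in its nest, the shutter of that stand is at rest between 20 and 28 mm of travel (half is 24 mm) with the fingers on it with over 3 N, and the other shutter is shut (under 4 mm) (((horizontal distance between cube_center and stand_a_nest below 0.03 m and value of joint shutter_a between 0.02 and 0.028 m and velocity of joint shutter_a between -0.01 and 0.01 m/s and contact force between the fingers and shutter_a above 3 N and value of joint shutter_b below 0.004 m) or (horizontal distance between cube_center and stand_b_nest below 0.03 m and value of joint shutter_b between 0.02 and 0.028 m and velocity of joint shutter_b between -0.01 and 0.01 m/s and contact force between the fingers and shutter_b above 3 N and value of joint shutter_a below 0.004 m))); the arm keeps its last pose, push and grip.
It fails at once if a shutter is pushed past three quarters of its travel (more than 37 mm) (value of joint any of shutter_a, shutter_b above 0.037 m).
It fails at once if the shutter in front of the canister is opened by more than 8 mm ((horizontal distance between can_center and stand_a_nest below 0.05 m and value of joint shutter_a above 0.008 m) or (horizontal distance between can_center and stand_b_nest below 0.05 m and value of joint shutter_b above 0.008 m)).
It fails at once if the filter cube, the canister or a bystander is moved by more than 20 mm (distance of any of cube_center, can_center, timer_center, dish_center, fork_center from where it was at the start of the episode above 0.02 m).
It also fails if it takes over 32 s, if anything falls off the work surface, if the arm or the gripper's body presses on something with over 40 N, if the wrist force passes 120 N, or if a joint passes its speed limit or range.

## Working session

There is one attempt and no reset: what is moved stays moved. The work goes in short steps, Python scripts to look and compute and a shell command to move; the robot and the scene stay as the last step left them, time stands still between calls to the robot, and variables do not carry over. Pictures are saved under pics/ and viewed, at most 10 in all, crops included, and the job is handed in when it is done.

```bash
mkdir -p pics
cat > h.py <<'E'
import numpy as np, cv2
from station import r, optics
from scipy.spatial.transform import Rotation as R
def cap(n):
    o=r.get_obs(); p=optics.camera_params(n); im,d=optics.capture(n)
    K=np.array(p["mtx"]);D=np.array(p["distortion"],float)
    if n=="wrist":
        T=np.eye(4);T[:3,:3]=R.from_rotvec(o["tcp_rot"]).as_matrix();T[:3,3]=o["position"];T=T@np.array(p["hand_eye"])
    else: T=np.array(p["world_from_camera"])
    return im,d,K,D,T
def cloud(d,K,D,T):
    h,w=d.shape;u,v=np.meshgrid(np.arange(w),np.arange(h))
    q=cv2.undistortPoints(np.stack([u,v],-1).reshape(-1,1,2).astype(np.float64),K,D).reshape(h,w,2)
    P=np.concatenate([q,np.ones((h,w,1))],-1)*d[...,None]
    P=P@T[:3,:3].T+T[:3,3]; P[d==0]=np.nan
    return P
def red(im):
    b,g,rr=[im[...,i].astype(int) for i in range(3)]
    return (rr>110)&(g<0.45*rr)&(b<0.45*rr)
E
python3 - <<'E'
from h import *
for n in("top","side"):
    im,d,K,D,T=cap(n);P=cloud(d,K,D,T);cv2.imwrite(f"pics/{n}.png",im)
    np.savez(f"{n}.npz",im=im,P=P)
    m=red(im).astype(np.uint8);c,l,s,ce=cv2.connectedComponentsWithStats(m)
    for i in range(1,c):
        if s[i,4]>15: print(n,s[i],ce[i].round(),np.nanmedian(P[l==i],0).round(1),np.nanmax(P[l==i][:,2]))
o=r.get_obs();print(o["tcp_rot"],o["clock"],o["finger_gap"])
print(R.from_rotvec(o["tcp_rot"]).as_matrix().round(3))
E
```

```text
top [291 199   6  11  44] [293. 204.] [459.8 305.4 111.2] 114.91508388489717
top [423 200   5  10  42] [425. 204.] [466.3  -7.5 111.8] 116.12682938631849
side [327 138   9  14  62] [331. 143.] [467.3  -2.3 105. ] 114.2185088260008
side [340 202   9  16  90] [343. 208.] [463.4 312.6 101.5] 113.63170752189154
side [ 56 226  17  13 174] [ 64. 232.] [1018.5  404.5  117.4] 119.95245710124135
side [ 55 239  21  31 435] [ 66. 254.] [983.  471.2 117. ] 120.76212700881206
[-5.74453216e-01 -3.08816184e+00  1.62095062e-03] 0.1 1.0014885142454444
[[-0.933  0.36  -0.001]
 [ 0.36   0.933 -0.001]
 [ 0.    -0.001 -1.   ]]
```

View pics/top.png

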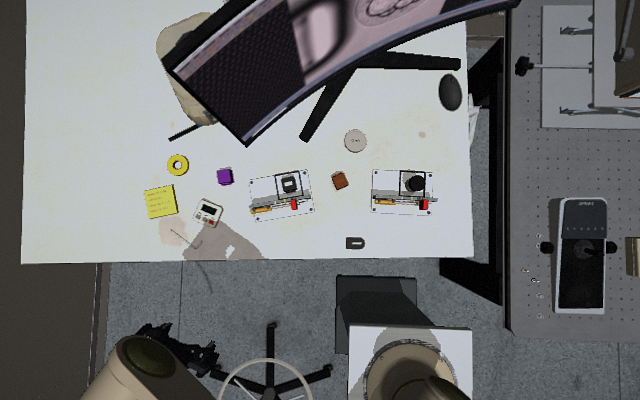

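View pics/side.png

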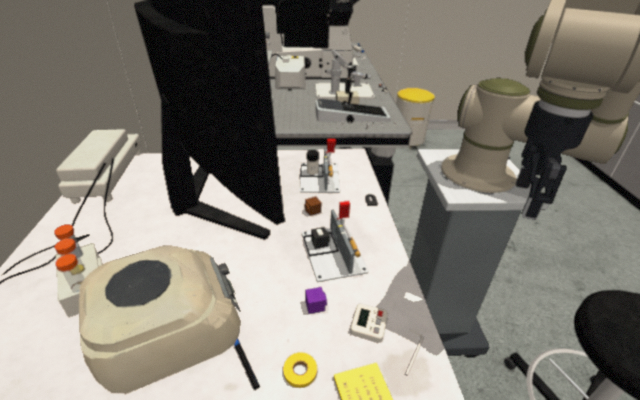

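The top view shows the stand at (285,195) with a black block in its nest, and the one at (405,190) with the round can. The brown block at (339,181) and the purple block at (224,176) are look-alikes. Next I'll enlarge to confirm and fit the yaw.

Run:
```python
from h import *
a=np.load("top.npz");b=np.load("side.npz")
A=cv2.resize(a["im"][155:235,225:345],None,fx=5,fy=5,interpolation=2);B=cv2.resize(b["im"][185:285,295:375],(320,400),interpolation=2)
C=cv2.resize(a["im"][155:235,360:450],(360,320),interpolation=2)
B=cv2.resize(B,(200,250))
o=np.zeros((400,800,3),np.uint8);o[:,:600]=A;o[:250,600:]=B;o[250:,600:]=cv2.resize(C,(200,150));cv2.imwrite("pics/crop.png",o)
P=a["P"];im=a["im"]
box=(P[...,0]>380)&(P[...,0]<580)&(P[...,1]>190)&(P[...,1]<420)
for lo,hi in((5,13),(58,75),(80,120)):
    Q=P[box&(P[...,2]>lo)&(P[...,2]<hi)]
    (c,s,an)=cv2.minAreaRect(Q[:,:2].astype(np.float32)); print(lo,len(Q),c,s,an)
    w,V=np.linalg.eigh(np.cov(Q[:,:2].T));v=V[:,1]*np.sign(V[1,1]);print(Q.mean(0),np.degrees(np.arctan2(-v[0],v[1])))
```

```text
5 1686 (478.56256103515625, 305.8041687011719) (193.07608032226562, 228.01345825195312) 0.025022460147738457
[484.47853249 343.10553674   7.99571222] 8.358956991027929
58 343 (461.1510925292969, 343.022705078125) (22.19153594970703, 152.20176696777344) 11.785890579223633
[459.79293847 357.29574965  64.3008808 ] 14.810101874176627
80 62 (459.9627380371094, 304.5705261230469) (23.991249084472656, 12.261394500732422) 7.75199556350708
[459.10555403 303.79429934 107.73154239] -79.92080369603784
```

View pics/crop.png

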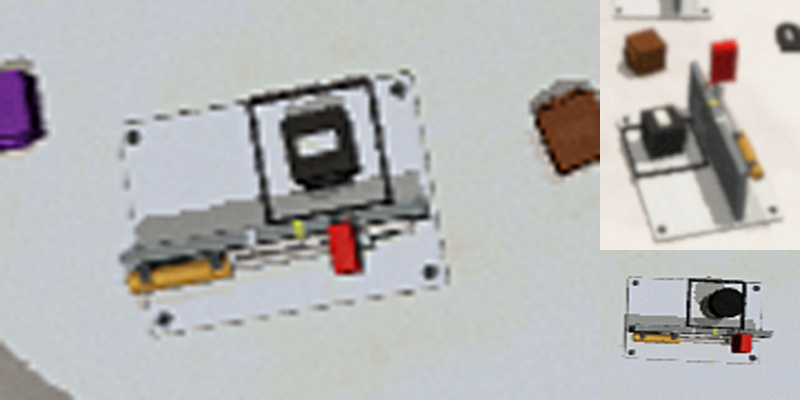

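The crop confirms it: black cube in the left stand (320,145), can in the right stand, purple and brown blocks loose outside. The wanted tab is near (460, 305) with yaw about 9°. I'll move above it.

```bash
python3 -m inch '[[0,-0.029,-0.0068,0,0,0,0],[0,-0.029,-0.0068,0,0,0,0],[0,-0.029,-0.0068,0,0,0,0],[0,-0.029,-0.0068,0,0,0,0],[0,-0.029,-0.0068,0,0,0,0],[0,-0.029,-0.0068,0,0,0,0],[0,-0.029,-0.0068,0,0,0,0],[0,-0.029,-0.0068,0,0,0,0],[0,-0.029,-0.0068,0,0,0,0],[0,-0.029,-0.0068,0,0,0,0],[0,-0.029,-0.0068,0.02,0,0,0],[0,0,0,0,0,0,-0.105],[0,0,0,0,0,0,-0.105],[0,0,0,0,0,0,-0.105],[0,0,0,0,0,0,-0.105],[0,0,0,0,0,0,-0.105],[0,0,0,0,0,0,0]]'
cat > look.py <<'E'
from h import *
import sys
im,d,K,D,T=cap("wrist");P=cloud(d,K,D,T);cv2.imwrite(sys.argv[1],im)
o=r.get_obs();M=R.from_rotvec(o["tcp_rot"]).as_matrix();t=np.array(o["position"])
print(t.round(1),M[:,1].round(3),o["finger_gap"],o["joint_pos"])
m=red(im).astype(np.uint8);c,l,s,ce=cv2.connectedComponentsWithStats(m)
for i in range(1,c):
    if s[i,4]<100: continue
    Q=P[l==i];Q=Q[~np.isnan(Q[:,0])];print(s[i])
    if len(Q)<20:continue
    Q=Q[Q[:,2]>108]
    if len(Q)<20:continue
    print("tab",cv2.minAreaRect(Q[:,:2].astype(np.float32)),np.median(Q,0).round(1))
Q=P[(P[...,2]>62)&(P[...,2]<70)&(P[...,1]<440)&(P[...,1]>200)]
if len(Q)>50: print("panel",len(Q),cv2.minAreaRect(Q[:,:2].astype(np.float32)))
E
python3 look.py pics/w1.png
```

```text
clock: 1.52
position: [459.4, 305.3, 235.9]
tcp_rot: [0.252, -3.131, 0.0]
ft_force: [0.4, 0.3, -0.4]
finger_gap: 1.001
grip_force: 0.0
[459.5 305.3 236. ] [-0.155  0.988 -0.   ] 1.0029989369126338 [ 3.74149561e-01  3.87553859e-01  1.44718762e+00 -1.55882222e-05
  1.30751903e+00 -1.35188726e+00]
[310 187  12  25 283]
tab ((459.9237365722656, 305.7645568847656), (22.315122604370117, 9.580090522766113), 9.668124198913574) [459.5 306.  111.5]
panel 1469 ((461.6619567871094, 344.2939147949219), (20.888442993164062, 153.86367797851562), 11.708785057067871)
```

View pics/w1.png

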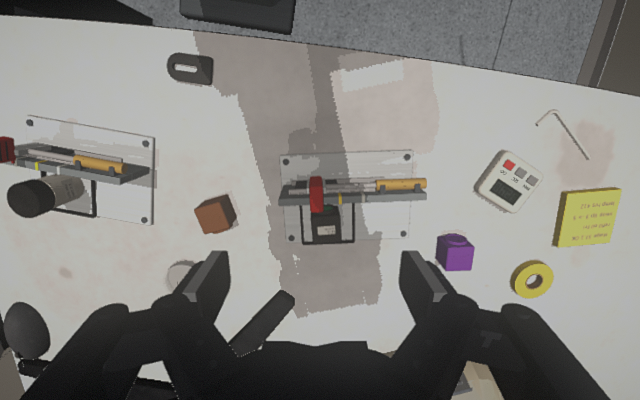

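Tab measured at (460, 306), top at 111.5 mm (expected 112), with the tool right above it. I'll descend to TCP z≈101 and close.

```bash
python3 -m inch '[[0,0,0.0007,0.025,0,0,0],[0,0,0,0.025,0,0,0],[0,0,0,0.025,0,0,0],[0,0,0,0.025,0,0,0],[0,0,0,0.02,0,0,0],[0,0,0,0.015,0,0,0],[0,0,0,0,0,0,0]]' && python3 -m inch '[[0.4,0,0,0,0,0,0],[0.6,0,0,0,0,0,0],[0.7,0,0,0,0,0,0],[0.8,0,0,0,0,0,0],[1,0,0,0,0,0,0],[1,0,0,0,0,0,0],[1,0,0,0,0,0,0],[1,0,0,0,0,0,0],[1,0,0,0,0,0,0],[1,0,0,0,0,0,0]]' 40 && python3 look.py pics/w2.png
```

```text
clock: 2.15
position: [458.0, 305.5, 98.3]
tcp_rot: [0.241, -3.127, 0.003]
ft_force: [0.0, -0.6, 0.5]
finger_gap: 1.002
grip_force: 0.0
clock: 2.98
position: [459.5, 306.6, 101.8]
tcp_rot: [-0.248, 3.131, 0.001]
ft_force: [-1.6, 5.0, 5.8]
finger_gap: 0.137
grip_force: 39.4
[459.5 306.6 101.8] [-0.157  0.988  0.001] 0.13932160645314706 [ 3.76073506e-01  5.38413576e-01  1.59798568e+00  5.87905803e-04
  1.00407370e+00 -1.35296563e+00]
[605 190  17  15 132]
[ 301  268   27   47 1167]
tab ((459.0687561035156, 305.9749450683594), (23.476383209228516, 11.157121658325195), 10.232992172241211) [458.5 306.1 111.4]
panel 3441 ((461.6519775390625, 344.55364990234375), (22.151714324951172, 154.4955291748047), 11.998489379882812)
```

View pics/w2.png

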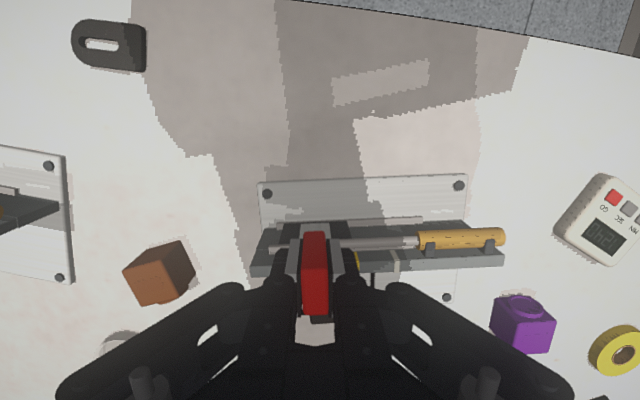

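Gripped (gap 0.137 ≈ 12 mm, 39 N), with the red tab at (315,270) between the pads. I'll slide it most of the way and check.

```bash
python3 -m inch '[[1,0,0.002,0,0,0,0],[1,0,0.002,0,0,0,0],[1,0,0.002,0,0,0,0],[1,0,0.002,0,0,0,0],[1,0,0.002,0,0,0,0],[1,0,0.002,0,0,0,0],[1,0,0.002,0,0,0,0],[1,0,0.002,0,0,0,0],[1,0,0.002,0,0,0,0],[1,0,0.002,0,0,0,0],[1,0,0,0,0,0,0],[1,0,0,0,0,0,0]]' 40 && python3 look.py pics/w3.png
```

```text
clock: 4.03
position: [456.0, 324.6, 101.8]
tcp_rot: [0.248, -3.13, 0.005]
ft_force: [-5.4, -8.4, 10.2]
finger_gap: 0.14
grip_force: 39.9
[456.  324.5 101.8] [-0.157  0.988 -0.003] 0.14071273633616713 [ 0.41024897  0.55371853  1.57178741 -0.00280311  1.01867616 -1.31718547]
[585 191  17  16 131]
[ 301  268   27   47 1167]
tab ((455.9288330078125, 323.9677734375), (23.922222137451172, 11.070244789123535), 11.461323738098145) [455.  323.8 111.4]
panel 3454 ((461.74853515625, 344.60675048828125), (22.229717254638672, 153.47279357910156), 11.820303916931152)
```

Tab has moved about 18 mm. I'll go 6 mm more.

```bash
python3 -m inch '[[1,0,0.0015,0,0,0,0],[1,0,0.0015,0,0,0,0],[1,0,0.0015,0,0,0,0],[1,0,0.0015,0,0,0,0],[1,0,0,0,0,0,0],[1,0,0,0,0,0,0],[1,0,0,0,0,0,0]]' 40 && python3 look.py pics/w4.png; python3 -c "
import cv2;i=cv2.imread('pics/w4.png')[170:330,220:420];cv2.imwrite('pics/w4c.png',cv2.resize(i,None,fx=3.7,fy=3.7,interpolation=2))"
```

```text
clock: 4.67
position: [454.8, 330.2, 101.8]
tcp_rot: [0.248, -3.129, 0.006]
ft_force: [-7.6, -10.8, 11.7]
finger_gap: 0.138
grip_force: 40.2
[454.8 330.2 101.8] [-0.157  0.988 -0.003] 0.1386680531905556 [ 0.42061236  0.55857632  1.56342412 -0.00312214  1.02307826 -1.3066938 ]
[578 192  17  15 125]
[ 301  268   27   47 1162]
tab ((454.539794921875, 329.4167175292969), (23.16480255126953, 11.101151466369629), 11.365896224975586) [453.7 329.4 111.4]
panel 3464 ((462.73919677734375, 345.0537109375), (22.368356704711914, 154.29193115234375), 13.12635612487793)
```

View pics/w4c.png

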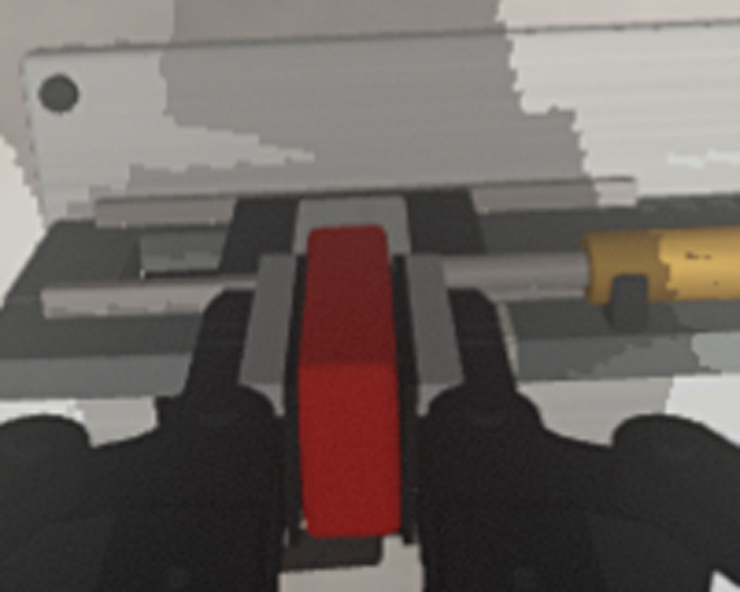

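The crop shows the tab held between the pads with part of the window open at (180,260). Measured travel is about 24 mm by both TCP and camera. I'll check that it's steady, check the other tab, and hand in.

```bash
python3 -m inch '[[1,0,0,0,0,0,0],[1,0,0,0,0,0,0],[1,0,0,0,0,0,0],[1,0,0,0,0,0,0],[1,0,0,0,0,0,0],[1,0,0,0,0,0,0]]' 40
python3 - <<'E'
from h import *
im,d,K,D,T=cap("side");P=cloud(d,K,D,T)
c,l,s,ce=cv2.connectedComponentsWithStats(red(im).astype(np.uint8))
for i in range(1,c):
    if s[i,4]>15: print(s[i],np.nanmedian(P[l==i],0).round(1))
print(r.get_obs()["position"]); print(r.close_job())
E
```

```text
clock: 5.22
position: [454.8, 330.2, 101.8]
tcp_rot: [0.248, -3.129, 0.006]
ft_force: [-8.1, -9.8, 12.4]
finger_gap: 0.146
grip_force: 40.2
[327 138   7  14  55] [470.5  -2.8 101.4]
[ 56 226  17  13 173] [1018.5  405.4  117.3]
[ 55 239  22  31 430] [982.8 472.5 117.1]
[454.8346966  330.17870087 101.78841921]
the job is handed in; nothing more can be done
None
```

The job is handed in: the filter-cube stand's shutter is held still at about 24 mm of travel with a 40 N grip, and the other shutter's tab hasn't moved; the verdict itself wasn't shown.

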